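# Lock a keyhole carrier plate onto the sloping test stand

## Robot

A 7-joint arm with a two-finger parallel gripper is mounted at the origin on the work surface. World frame = base frame: x ahead of the robot, y to its left, z up, the work surface at z = 0. Lengths are in m, angles in rad, forces in N, time in s.
With the tool pointing down it reaches from about 0.425 to 1.025 m from the base axis. Payload 9.4 kg.
Tool frame: the origin (TCP) lies at the very end of the fingers, on their centre line; the grasp point (between the pads) lies 19 mm behind it; z points along the fingers, y is the line along which they close (so a half turn about z gives the same grasp; the last joint's range is limited). The gripper opens to 93 mm and grips with 3 to 60 N. Pads are 15 mm wide; open, the fingers measure 128 mm over their backs; the gripper's body (75 mm by 188 mm) begins 65 mm behind the grasp point.
Start: joints at [1.104, 0.599, -0.003, 1.599, 0.002, 0.943, -0.08], TCP at [0.275, -0.671, 0.219] pointing down, gripper open.
Joint ranges: [-2.57, 2.57], [-0.35, 1.97], [-1.29, 1.29], [0.11, 2.56], [-1.05, 4.19], [0.11, 1.86], [-2.63, 2.63]. Speed limits (rad/s): [2.22, 2.22, 3.01, 3.01, 3.14, 3.14, 3.14].

## Interface

Orientations are given as a unit quaternion [x, y, z, w].
In Python, from station import arm, camera, get_calibration, job, cut_out gives the robot as it stands.
- The arm moves only by the tool move_arm, never from a script. Its argument "targets" is one flat list of numbers, 6 for each row, row after row: the shift along the world's x, y, z in cm, then the turn, a rotation vector about the world's x, y, z in rad. In form: [x, y, z, wx, wy, wz, x, y, z, wx, wy, wz, ...]. A call has 1 to 20 rows; each row shifts and turns the commanded pose from where the row before left it; what a row does not reach is not made up. A row lasts 1/12 s, in which the tool goes at most 41.7 mm and 7.16 degrees, less where a joint would pass 70% of its speed; a pose out of reach is approached as far as the arm can. A call is refused whole if a number of a shift passes 4.17 or a number of a turn 0.125, either way. A call with a gripper value outside its range is refused whole. "grip" is the finger opening in cm, from 0 to 9.3, set as the call begins (left out, the last holds). The fingers move at their own pace and stop on an object; the grip force is fixed at half the most. Time passes only in rows, so rows that do not move let the fingers close. It gives the time, the measured TCP pose, the force, the opening and the grip force at its end, in the units of the state.
- arm.sense(): the state, without advancing time (a new reading comes with each control period).
- camera(name): name is "scene" or "side" or "wrist"; returns the picture (420x560x3 uint8, red, green, blue); there is no depth.
- get_calibration(name): a dict with "fx", "fy", "cx", "cy" (pixels), "extrinsics" (4x4, takes a point from camera to world coordinates); the wrist camera has in their place "hand_eye" (4x4, takes a point from camera to tool coordinates, whose origin is the TCP and whose axes are the flange's). Camera axes: x right, y up, looking along -z (the intrinsics and any distortion apply to the point x, -y, -z); pixel columns grow to the right and rows downward; lengths in m; the calibration is good to about 2 mm. A picture is of the moment at which its call begins: read the wrist's pose just before it. get_calibration takes no time and is no camera call.
- job.sign_off(): hands the job in; it is judged then, once.
Trained networks look in the newest picture that a camera, given by its name, has taken for a name from the list of things; names that differ only in an ending like _2 or _b are one class to them, and where a whole thing is asked for, a point or a joint stands for the part that bears it (a point fixed in the world has none). Each returns a list of dicts, best first, with "conf" (0 to 1); they miss things now and then, are a little off and sometimes report something else, mostly with a low value. They report only what shows in the picture. A call takes as long as a camera call. They do not tell look-alikes from the thing itself.
- cut_out(thing, camera): "mask" (420x560 bool, what is visible of it) and "at" ([column, row] in pixels, amid what is visible of it).
The state is a dict: "time": time; "qpos": joint angles; "joint_velocities": joint speeds; "effort": joint torques, N m; "tcp_pos": TCP position; "tcp_rot": TCP orientation; "wrist_force": force on the tool from outside, world axes, zero at the start; "ft_torque": the same for the moment, N m; "opening": opening from 0.0 (shut) to 1.0 (fully open); "gripper_force": force on a finger pad.
Only numpy, scipy, OpenCV 4.12 (cv2) and the standard library are available. Lean on these libraries where they do the work, as an engineer would, in place of code of your own. Each camera call takes 0.05 s, during which the arm holds its last target. There are 200 camera calls.

## Task

Take the sample carrier plate that has the keyhole by its black grip, press the large end of the keyhole over the stud head on the sloping stand until the plate lies flat on the deck, then slide it straight down the slope until the stud is fully home at the end of the narrow slot, and let go. Do it gently, feeling for the stud: the carrier must never be pushed against the stand with more than 30 N. Leave the plate with the plain round hole and everything else on the bench where it is.

Things in the scene. Friction and masses are not known exactly. Their poses are not given: they have to be found in the camera images.
- deck: Sloping aluminium deck of the fixed test stand, 175 mm up the slope by 200 mm across, tilted 15 degrees, low edge towards the robot. Origin on its face at the middle of the dark T-slot groove that runs across it, 100 mm above the bench. x points straight up the slope, y along the groove, z out of the face. The face runs from x = -105 to +70 mm.
- groove_mid (a point): The deck's origin again, same axes. One steel mushroom stud is clamped in the groove, square to the face, at x = 0 but anywhere from y = +5 to +27 mm: not measured, to be seen or found by feel; it does not move. Shank 6 mm diameter, from 0 to 7 mm above the face; head 14 mm diameter, from 7 to 11.5 mm, bevelled to 10 mm diameter at its top.
- carrier_grip (a point): Centre of the black upright grip of the loose carrier (0.14 to 0.25 kg), 36 mm above its underside. Grip: 12 mm thick along x, 44 mm along y, from 5 to 55 mm above the underside. Plate axes: x from the grip towards the keyhole and its narrow end, z up. It lies flat on the bench. To mount: plate x up the slope (along deck x), underside on the deck.
- keyhole (a point): Centre of the large end of the keyhole through the carrier plate, at its underside: 40 mm along plate x from the grip point and 36 mm lower. Same axes. Large end 17 mm across (octagon); the slot, 9 mm wide, runs from it along +x and ends 24 mm from this point, so when locked the stud's axis stands 21 mm along +x from this point (this point at deck x = -21 mm).
- carrier: The same carrier plate, aluminium, 120 (x) by 80 (y) by 5 mm; origin at the centre of its underside, 34 mm along x from the grip.
- stand: The whole fixed test stand with deck and stud; origin on the bench under the deck's origin, base plate 200 by 210 mm.
- spare_mid (a point): Bystander: a like plate and grip but with a plain round hole and no slot; point at the middle of the plate's upper face, 5 mm above its underside.
- wash_bottle_mid (a point): Bystander: white bottle, 60 mm diameter, 170 mm tall; its centre.
- beaker_mid (a point): Bystander: glass beaker, 68 mm diameter, 85 mm tall; its centre.
- dish_mid (a point): Bystander: clear flat dish, 90 mm diameter, 16 mm tall; its centre.
- driver_mid (a point): Bystander: screwdriver lying on the bench; near its middle.
- notebook_mid (a point): Bystander: closed blue book, 150 by 210 by 18 mm; its centre.
- mouse_mid (a point): Bystander: black computer mouse, 100 by 58 by 24 mm; its centre.
- jar_mid (a point): Bystander: small amber jar with black cap, 52 mm diameter, 70 mm tall; its centre.
Mind the look-alikes: they are no part of the job. What is shaped like the carrier but brown or pink is not meant.

How it is judged:
By the outcome, as a careful person would: the job done as asked, in the order asked, and still so for the second after the job is handed in, with the robot touching nothing.
It also fails if it takes over 64 s, if anything falls off the work surface, if the arm or the gripper's body presses on something with over 40 N, if the wrist force passes 120 N, or if a joint passes its speed limit or range.

## Working session

There is one attempt and no reset: what is moved stays moved. The work goes in short steps, Python scripts to look and compute and a tool call to move; the robot and the scene stay as the last step left them, time stands still between calls to the robot, and variables do not carry over. Pictures are saved under pics/ and viewed, at most 10 in all, crops included, and the job is handed in when it is done.

Besides the shell and the picture viewer there is one more tool, called after "Request:" as name(argument=value, ...) on one line, values as JSON. move_arm: Moves the arm, as the interface text tells. Its arguments: {"type":"object","properties":{"targets":{"type":"array"},"grip":{"type":"number"}},"required":["targets"]}

```bash
ls; mkdir -p pics
cat > h.py <<'E'
import numpy as np, cv2
from scipy.spatial.transform import Rotation as R
from station import arm, camera, get_calibration, job, cut_out
def cal(n):
    c=get_calibration(n)
    if 'extrinsics' in c: T=np.array(c['extrinsics'])
    else:
        s=arm.sense(); W=np.eye(4); W[:3,:3]=R.from_quat(s['tcp_rot']).as_matrix(); W[:3,3]=s['tcp_pos']; T=W@np.array(c['hand_eye'])
    return c,T
def dist(c):
    for k in c:
        if 'dist' in k.lower(): return np.array(c[k],float).ravel()
    return np.zeros(5)
def K(c): return np.array([[c['fx'],0,c['cx']],[0,c['fy'],c['cy']],[0,0,1.]])
def ray(ct,px):
    c,T=ct
    u=cv2.undistortPoints(np.array([[px]],float),K(c),dist(c))[0,0]
    return T[:3,3],T[:3,:3]@np.array([u[0],-u[1],-1])
def onz(ct,px,z):
    o,d=ray(ct,px); return o+d*(z-o[2])/d[2]
def proj(ct,P):
    c,T=ct
    p=(np.atleast_2d(P)-T[:3,3])@T[:3,:3]*[1,-1,-1]
    return cv2.projectPoints(p,np.zeros(3),np.zeros(3),K(c),dist(c))[0][:,0]
def save(n,im): cv2.imwrite('pics/'+n+'.png',im[:,:,::-1])
E
python3 - <<'E'
from h import *
ims={}
for n in('scene','side'):
    im=camera(n); ims[n]=im; c,T=cal(n); print(n,{k:v for k,v in c.items() if k!='extrinsics'},T.round(3).tolist())
    save(n,im)
    for t in('deck','stand','carrier','carrier_grip','keyhole','groove_mid','spare_mid'):
        try:
            for r in cut_out(t,n)[:3]: print(t,round(r['conf'],2),np.round(r['at'],1),r['mask'].sum(), onz((c,T),r['at'],.02).round(3))
        except Exception as e: print(t,e)
print(get_calibration('wrist')); s=arm.sense(); print(s['time'],s['tcp_pos'],s['tcp_rot'],s['wrist_force'])
save('wr',camera('wrist'))
E
```

```text
pics
scene {'fx': 450.8440910642254, 'fy': 450.8440910642254, 'cx': 289.4080385182478, 'cy': 213.38290670831367} [[0.724, -0.564, 0.396, 1.089], [0.689, 0.595, -0.414, -0.545], [-0.003, 0.573, 0.82, 1.188], [0.0, 0.0, 0.0, 1.0]]
deck 0.95 [267.  280.1] 4011 [ 0.638 -0.169  0.02 ]
stand 0.76 [271.3 290.9] 5798 [ 0.671 -0.184  0.02 ]
carrier 0.98 [345.2 139.1] 651 [0.445 0.416 0.02 ]
carrier 0.97 [389.5 176.7] 687 [0.664 0.384 0.02 ]
carrier 0.7 [323.6 165.7] 666 [0.472 0.269 0.02 ]
carrier_grip 0.89 [345.  136.3] 584 [0.436 0.426 0.02 ]
carrier_grip 0.78 [384.4 171.7] 603 [0.638 0.39  0.02 ]
carrier_grip 0.68 [325.8 166.8] 693 [0.48 0.27 0.02]
keyhole 0.65 [347.1 136.5] 635 [0.442 0.431 0.02 ]
keyhole 0.6 [385.4 170.6] 667 [0.638 0.396 0.02 ]
keyhole 0.57 [323.3 168. ] 614 [0.478 0.26  0.02 ]
groove_mid 0.65 [267.1 283.8] 3996 [ 0.646 -0.177  0.02 ]
spare_mid 0.73 [307.1 203.5] 846 [0.538 0.112 0.02 ]
side {'fx': 429.69939825630246, 'fy': 429.69939825630246, 'cx': 279.3258324771053, 'cy': 204.7788319933048} [[-0.998, 0.049, -0.044, 0.496], [-0.065, -0.63, 0.774, 0.977], [0.01, 0.775, 
[... 691 characters left out ...]
.56 [284.7 252.4] 968 [0.527 0.124 0.02 ]
spare_mid 0.47 [343.9 153. ] 1317 [ 0.333 -0.414  0.02 ]
{'fx': 324.4593894269624, 'fy': 324.4593894269624, 'cx': 286.4686196347926, 'cy': 211.26052562365726, 'hand_eye': array([[ 5.57548641e-04,  9.68695028e-01,  2.48253162e-01,
         6.82457690e-02],
       [ 9.99999822e-01, -5.93241263e-04,  6.89671763e-05,
         8.26594393e-05],
       [ 2.14082180e-04,  2.48253080e-01, -9.68695186e-01,
        -1.66851423e-01],
       [ 0.00000000e+00,  0.00000000e+00,  0.00000000e+00,
         1.00000000e+00]])}
0.8 [ 0.27548616 -0.67063782  0.21867899] [ 9.81068223e-01  1.93662435e-01 -9.48634524e-06  4.88891821e-05] [-0.82413772 -0.23840872 -0.83566395]
```

View pics/scene.png

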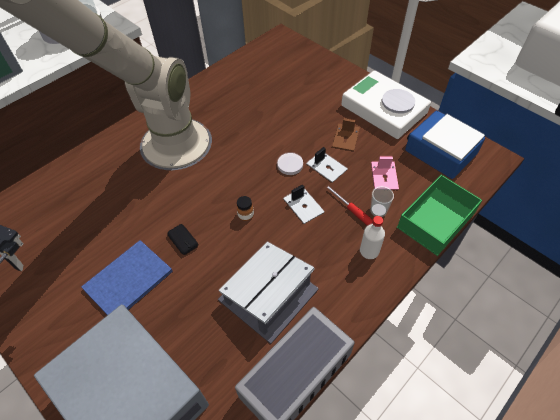

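View pics/side.png

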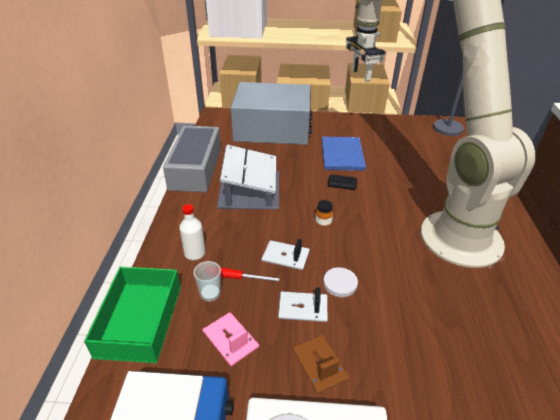

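The keyhole carrier is at scene (327,166), side (304,306). The round-hole spare is at scene (303,206), and the brown and pink plates are decoys. The stand is at scene (267,280), with the stud visible near (275,275). I'll look at the stand from above with the wrist camera first.

Request:
move_arm(targets=[0,2,3.5,0,0,0,0,2,3.5,0,0,0,0,2,3.5,0,0,0,0,2,3.5,0,0,0,0,2,3.5,0,0,0,0,2,2.5,0,0,0,2.6,2.6,-0.5,0,0,0,2.6,2.6,-0.5,0,0,0,2.6,2.6,-0.5,0,0,0,2.6,2.6,-0.5,0,0,0,2.6,2.6,-0.5,0,0,0,2.6,2.6,-0.5,0,0,0,2.6,2.6,-0.5,0,0,0,2.6,2.6,-1,0,0,0,2.6,2.6,-1.5,0,0,0,2.6,2.6,-1.5,0,0,0,2.6,2.6,-1.5,0,0,0,2.6,2.6,-1.5,0,0,0,2.6,2.6,-1.5,0,0,0,0,0,0,0,0,0])

```text
time: 2.52
tcp_pos: [0.6172, -0.2044, 0.2953]
tcp_rot: [0.98, 0.198, -0.0, -0.003]
wrist_force: [-0.4, 0.6, 0.3]
opening: 1.001
gripper_force: 0.0
```

Run:
```python
from h import *
import pickle
s=arm.sense(); print(s['time'],s['tcp_pos'],s['joint_velocities'].round(3) if hasattr(s['joint_velocities'],'round') else s['joint_velocities'],s['wrist_force'])
ct=cal('wrist'); im=camera('wrist'); pickle.dump((ct,im),open('w1.pkl','wb'))
save('w1',cv2.resize(im,(784,588),interpolation=cv2.INTER_CUBIC))
```

```text
2.5167 [ 0.61716256 -0.20443112  0.29532406] [ 0.057 -0.047  0.058  0.016  0.007  0.046  0.086] [-0.35151372  0.64584627  0.34647557]
```

View pics/w1.png

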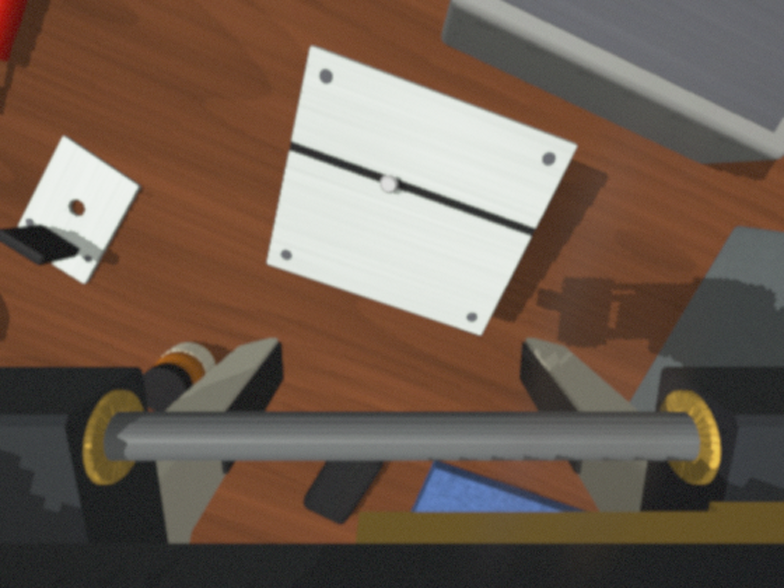

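The wrist view shows the whole deck: corners at (311,46), (576,146), (481,335) and (267,264), groove from (291,147) to (535,232), stud head at about (389,183). Next I fit the deck pose and the stud's y, and get a first carrier pose from the fixed cameras.

```bash
cat >> h.py <<'E'
def deckT(p):
    T=np.eye(4); T[:3,:3]=(R.from_euler('z',p[2])*R.from_euler('y',-15,degrees=True)).as_matrix(); T[:3,3]=[p[0],p[1],.1]; return T
def tf(T,P): return np.atleast_2d(P)@T[:3,:3].T+T[:3,3]
E
python3 - <<'E'
from h import *
import pickle
from scipy.optimize import least_squares
ct,im=pickle.load(open('w1.pkl','rb'))
g=cv2.cvtColor(im,cv2.COLOR_RGB2GRAY)
m=(im.min(2)>185).astype(np.uint8); m=cv2.morphologyEx(m,cv2.MORPH_CLOSE,np.ones((9,9)))
cs,_=cv2.findContours(m,cv2.RETR_EXTERNAL,cv2.CHAIN_APPROX_NONE); c=max(cs,key=cv2.contourArea)[:,0].astype(float)
guess=np.array([[311,46],[576,146],[481,335],[267,264]])/1.4
L=[]
for i in range(4):   # line fit per edge
    a,b=guess[i],guess[(i+1)%4]; d=(b-a)/np.linalg.norm(b-a); n=np.array([-d[1],d[0]])
    t=(c-a)@d; w=np.abs((c-a)@n); k=(w<6)&(t>8)&(t<np.linalg.norm(b-a)-8)
    vx,vy,x0,y0=cv2.fitLine(c[k].astype(np.float32),cv2.DIST_HUBER,0,.01,.01).ravel(); L.append(np.cross([x0,y0,1],[x0+vx,y0+vy,1]))
cor=[]
for i in range(4): p=np.cross(L[i-1],L[i]); cor.append(p[:2]/p[2])
cor=np.array(cor); print(cor.round(1).tolist())
P=np.array([[70,100,0],[70,-100,0],[-105,-100,0],[-105,100,0]])/1000
f=lambda p:(proj(ct,tf(deckT(p),P))-cor).ravel()
r=least_squares(f,[.65,-.2,-.1]); print('deck',r.x.round(4),f(r.x).round(2))
# free tilt/height check by PnP-like
# stud head: local residual vs dark groove
D=deckT(r.x)
# rectified view of plane z=11.5mm around the groove, 0.25 mm/px
xs=np.arange(25,-25,-.25); ys=np.arange(50,-30,-.25)
Y,X=np.meshgrid(ys,xs)
def rect(h):
    q=proj(ct,tf(D,np.c_[X.ravel(),Y.ravel(),np.full(X.size,h)]/1000)).astype(np.float32).reshape(X.shape+(2,))
    return cv2.remap(im,q[...,0],q[...,1],cv2.INTER_LINEAR)
a=rect(9.0); b=rect(0)
save('rect',cv2.resize(np.vstack([a,b]),None,fx=2,fy=1.4))
for cam,px in (('scene',(327,166)),('side',(304,306))): print(cam,onz(cal(cam),px,.005).round(4))
print('carrier est proj')
E
```

```text
[[222.0, 33.1], [410.8, 103.7], [342.8, 238.0], [191.1, 187.3]]
deck [ 0.6768 -0.1891  0.0676] [-0.69 -0.8   1.26 -0.16  0.36  0.99 -1.    0.71]
scene [0.473  0.2863 0.005 ]
side [0.4683 0.2938 0.005 ]
carrier est proj
```

View pics/rect.png

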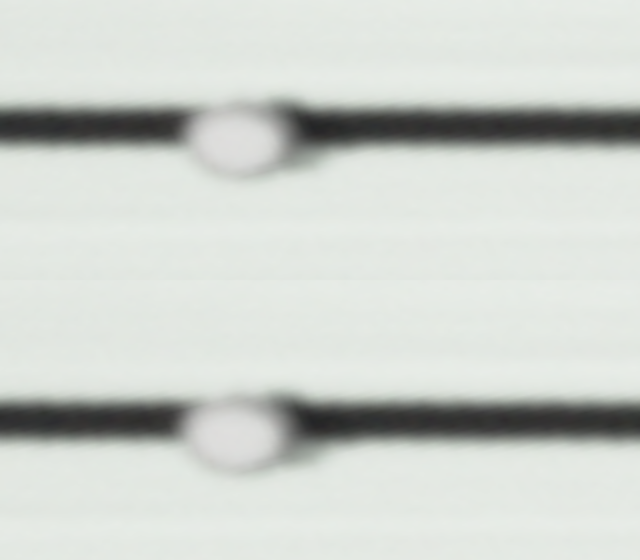

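Groove and edges fit to about 1 px. The stud centre in deck axes is x≈0, y≈20 mm. Now I go over the carrier with tool y along plate x.

Request:
move_arm(targets=[-1.3,3.5,-0.6,0,0,0.104,-1.3,3.5,-0.6,0,0,0.104,-1.3,3.5,-0.6,0,0,0.104,-1.3,3.5,-0.6,0,0,0.104,-1.3,3.5,-0.6,0,0,0.104,-1.3,3.5,-0.6,0,0,0.104,-1.3,3.5,-0.6,0,0,0.104,-1.3,3.5,-0.6,0,0,0.104,-1.3,3.5,-0.6,0,0,0.104,-1.3,3.5,-0.6,0,0,0.104,-1.3,3.5,-0.6,0,0,0.104,-1.3,3.5,-0.6,0,0,0.104,0,0,0,0,0,0,0,0,0,0,0,0,0,0,0,0,0,0])

```text
time: 3.82
tcp_pos: [0.458, 0.2062, 0.2269]
tcp_rot: [0.684, 0.73, -0.0, 0.001]
wrist_force: [0.2, -0.7, 0.5]
opening: 1.0
gripper_force: 0.0
```

Run:
```python
from h import *
import pickle
s=arm.sense(); print(s['time'],s['tcp_pos'],s['tcp_rot'],np.round(s['qpos'],2),np.abs(s['joint_velocities']).max())
ct=cal('wrist'); im=camera('wrist'); pickle.dump((ct,im),open('w2.pkl','wb'))
save('w2',cv2.resize(im,(784,588),interpolation=cv2.INTER_CUBIC))
```

```text
3.8167 [0.45798711 0.20618638 0.22688217] [ 6.83738191e-01  7.29727207e-01 -1.43609344e-04  5.19602547e-04] [-0.11  0.37 -0.57  2.07  0.28  0.78 -0.78] 0.019019161883956796
```

View pics/w2.png

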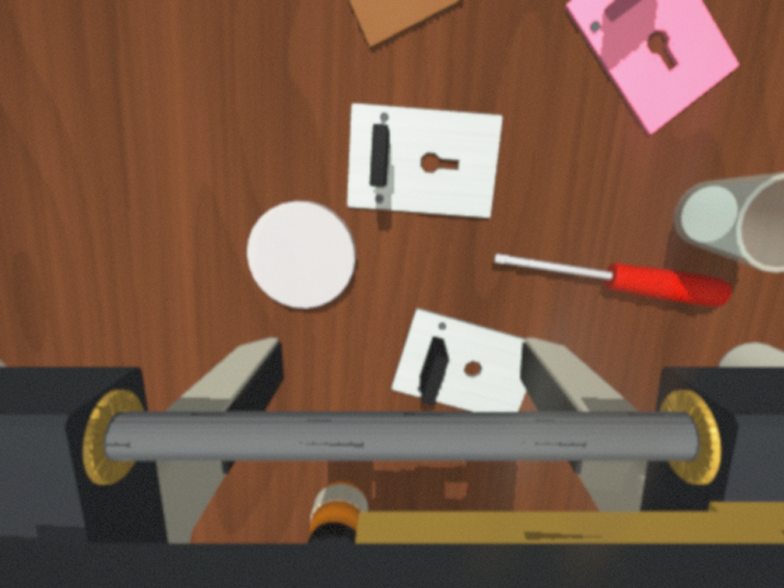

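The carrier plate has corners at (351,103), (502,116), (490,217) and (347,207), the grip at (380,155), and the keyhole at (430,161) with its slot to the right. The round-hole spare is at (465,365). Now I fit the carrier pose.

Run:
```python
from h import *
import pickle
from scipy.optimize import least_squares
ct,im=pickle.load(open('w2.pkl','rb'))
m=(im.min(2)>150).astype(np.uint8); m=cv2.morphologyEx(m,cv2.MORPH_CLOSE,np.ones((3,3)))
cs,_=cv2.findContours(m,cv2.RETR_EXTERNAL,cv2.CHAIN_APPROX_NONE)
guess=np.array([[351,103],[502,116],[490,217],[347,207]])/1.4
c=[k for k in cs if cv2.pointPolygonTest(k,(400/1.4,190/1.4),False)>=0][0][:,0].astype(float)
L=[]
for i in range(4):
    a,b=guess[i],guess[(i+1)%4]; d=(b-a)/np.linalg.norm(b-a); n=np.array([-d[1],d[0]])
    t=(c-a)@d; w=np.abs((c-a)@n); k=(w<4)&(t>8)&(t<np.linalg.norm(b-a)-8)
    vx,vy,x0,y0=cv2.fitLine(c[k].astype(np.float32),cv2.DIST_HUBER,0,.01,.01).ravel(); L.append(np.cross([x0,y0,1],[x0+vx,y0+vy,1]))
cor=np.array([(lambda p:p[:2]/p[2])(np.cross(L[i-1],L[i])) for i in range(4)]); print(cor.round(1).tolist())
P=np.array([[-60,40,5],[60,40,5],[60,-40,5],[-60,-40,5]])/1000
def T(p):
    M=np.eye(4); M[:3,:3]=R.from_euler('z',p[2]).as_matrix(); M[:2,3]=p[:2]; return M
f=lambda p:(proj(ct,tf(T(p),P))-cor).ravel()
r=least_squares(f,[.47,.29,0]); print(r.x.round(4),f(r.x).round(2))
Tc=T(r.x); g=tf(Tc,[-.034,0,.036])[0]; print('grip',g.round(4),'keyhole px',proj(ct,tf(Tc,[.006,0,.005]))*1.4,'grip top px',proj(ct,tf(Tc,[-.034,0,.055]))*1.4)
s=arm.sense(); Rt=R.from_quat(s['tcp_rot']).as_matrix(); print('tool y yaw',np.arctan2(Rt[1,1],Rt[0,1]))
print('move cm',(np.r_[g[:2],.017]-s['tcp_pos'])*100)
```

```text
[[251.2, 73.7], [358.2, 82.5], [349.1, 154.3], [247.6, 146.3]]
[ 0.4699  0.2897 -0.0124] [ 0.01 -0.14 -0.18 -0.03 -0.02  0.13  0.19  0.05]
grip [0.4359 0.2902 0.036 ] keyhole px [[429.54691418 161.82528047]] grip top px [[377.98470518 154.71278918]]
tool y yaw 0.06383107035066987
move cm [ -2.23137702   8.44449988 -20.98655203]
```

Request:
move_arm(targets=[-0.56,2.1,-1.5,0,0,-0.019,-0.56,2.1,-1.5,0,0,-0.019,-0.56,2.1,-1.5,0,0,-0.019,-0.56,2.1,-1.5,0,0,-0.019,0,0,-3,0,0,0,0,0,-3,0,0,0,0,0,-3,0,0,0,0,0,-2.5,0,0,0,0,0,-2,0,0,0,0,0,-1,0,0,0,0,0,-0.5,0,0,0,0,0,0,0,0,0,0,0,0,0,0,0], grip=5)

```text
time: 4.95
tcp_pos: [0.4358, 0.2912, 0.0173]
tcp_rot: [0.711, 0.704, 0.0, 0.0]
wrist_force: [-0.4, 0.0, 0.2]
opening: 0.54
gripper_force: 0.0
```

Request:
move_arm(targets=[0,0,0,0,0,0,0,0,0,0,0,0,0,0,0,0,0,0,0,0,0,0,0,0,0,0,0,0,0,0,0,0,0,0,0,0,0,0,0,0,0,0,0,0,0,0,0,0], grip=0)

```text
time: 5.62
tcp_pos: [0.4353, 0.2915, 0.0168]
tcp_rot: [0.71, 0.704, 0.0, 0.0]
wrist_force: [-0.9, -1.0, 4.2]
opening: 0.126
gripper_force: 30.0
```

Gripped. Now I lift and check the plate in the hand.

Request:
move_arm(targets=[0,0,0.5,0,0,0,0,0,1.5,0,0,0,0,0,3,0,0,0,0,0,4,0,0,0,0,0,4,0,0,0,0,0,4,0,0,0,0,0,3,0,0,0,0,0,0,0,0,0,0,0,0,0,0,0,0,0,0,0,0,0])

```text
time: 6.45
tcp_pos: [0.4346, 0.2905, 0.2159]
tcp_rot: [0.71, 0.704, -0.001, 0.0]
wrist_force: [-0.9, 0.0, -2.0]
opening: 0.126
gripper_force: 30.0
```

Run:
```python
from h import *
import pickle
s=arm.sense(); print(s['time'],s['tcp_pos'],s['tcp_rot'],s['wrist_force'],s['ft_torque'],s['opening'])
ct=cal('wrist'); im=camera('wrist'); pickle.dump((ct,im,s['tcp_pos'],s['tcp_rot']),open('w3.pkl','wb'))
save('w3',cv2.resize(im,(784,588),interpolation=cv2.INTER_CUBIC))
```

```text
6.45 [0.4345991  0.29051563 0.21591345] [ 7.10387541e-01  7.03810361e-01 -7.09340937e-04  1.14582004e-04] [-0.88022701  0.02573154 -1.99861524] [-0.09354344 -0.03959175 -0.02219203] 0.12631091701709007
```

View pics/w3.png

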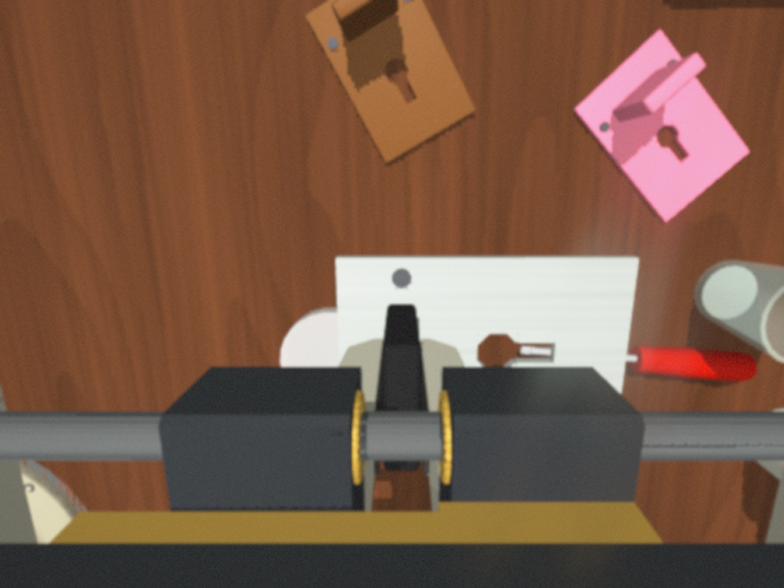

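The plate is held square, with its back edge at row 257 from col 336 to 638 and the keyhole centre at (497,350) visible past the finger. The wrist camera can therefore compare stud and keyhole directly. Next I fit the plate in the tool frame and work out the hover move.

```bash
cat >> h.py <<'E'
DECK=[.6768,-.1891,.0676]
def toolT(s):
    W=np.eye(4); W[:3,:3]=R.from_quat(s['tcp_rot']).as_matrix(); W[:3,3]=s['tcp_pos']; return W
E
python3 - <<'E'
from h import *
import pickle
from scipy.optimize import least_squares
ct,im,p,q=pickle.load(open('w3.pkl','rb')); c=ct[0]; HE=(c,np.array(c['hand_eye']))
m=(im.min(2)>150)
# edges
col=np.arange(300,450); top=[np.argmax(m[150:220,k])+150-.5 for k in col]; a=np.polyfit(col,top,1)
rows=np.arange(188,212); lf=[np.argmax(m[r,225:280])+225-.5 for r in rows]; b=np.polyfit(rows,lf,1)
rows2=np.arange(188,250); rt=[470-np.argmax(m[r,470:430:-1])+.5 for r in rows2]; d=np.polyfit(rows2,rt,1)
print(a,b,d)
def isect(l): # col=l0*row+l1,row=a0*col+a1
    r=(a[0]*l[1]+a[1])/(1-a[0]*l[0]); return [l[0]*r+l[1],r]
TL,TR=isect(b),isect(d); 
br=[d[0]*255+d[1],255]
hole=(~m[232:268,330:402]).astype(np.uint8); n,lab,st,ce=cv2.connectedComponentsWithStats(hole); print(st,ce)
kc=np.array([497,350])/1.4
print(TL,TR)
P=np.array([[-60,40,5],[60,40,5],[6,0,5]])/1000
base=np.array([[0,1,0],[1,0,0],[0,0,-1.]]).T  # plate x->tool y, y->tool x, z->-tool z
def M(v):
    T=np.eye(4); T[:3,:3]=base@R.from_euler('z',v[3]).as_matrix(); T[:3,3]=v[:3]; return T
obs=np.array([TL,TR,kc])
f=lambda v:(proj(HE,tf(M(v),P))-obs).ravel()
r=least_squares(f,[0,.034,.017,0],x_scale=[.01,.01,.01,.1]); print(r.x.round(4),f(r.x).round(2))
Mv=M(r.x); np.save('M.npy',Mv); print('keyhole in tool',tf(Mv,[.006,0,0]).round(4))
s=arm.sense(); W=toolT(s)
D=deckT(DECK); G=np.eye(4); G[:3,3]=[-.006,.020,.030]
Tt=D@G@np.linalg.inv(Mv)
print('cm',(Tt[:3,3]-W[:3,3])*100,'rot',R.from_matrix(Tt[:3,:3]@W[:3,:3].T).as_rotvec(), Tt[:3,3])
print('deck axes\n',D[:3,:3].round(4))
E
```

```text
[-9.68398595e-03  1.86626653e+02] [1.00000000e-02 2.37463333e+02] [-1.29737352e-01  4.80170192e+02]
[[   0    0   72   30 1371]
 [   0    7   72   29 1221]] [[37.4055434  12.07366885]
 [33.36036036 23.59295659]]
[np.float64(239.3064254601036), np.float64(184.30921267704136)] [np.float64(456.53131872763583), np.float64(182.20560986157707)]
[-0.001   0.0341  0.0161  0.0097] [ 0.03 -0.38 -0.38 -0.25  0.37  0.66]
keyhole in tool [[-0.001   0.0401  0.0161]]
cm [ 19.05244035 -46.16953698  -8.1230042 ] rot [ 0.01067927 -0.26356958  0.06674871] [ 0.62487283 -0.17121392  0.13412336]
deck axes
 [[ 0.9637 -0.0675 -0.2582]
 [ 0.0652  0.9977 -0.0175]
 [ 0.2588  0.      0.9659]]
```

Request:
move_arm(targets=[1.36,-3.3,-0.4,0.0008,-0.0188,0.0048,1.36,-3.3,-0.4,0.0008,-0.0188,0.0048,1.36,-3.3,-0.4,0.0008,-0.0188,0.0048,1.36,-3.3,-0.4,0.0008,-0.0188,0.0048,1.36,-3.3,-0.4,0.0008,-0.0188,0.0048,1.36,-3.3,-0.4,0.0008,-0.0188,0.0048,1.36,-3.3,-0.4,0.0008,-0.0188,0.0048,1.36,-3.3,-0.4,0.0008,-0.0188,0.0048,1.36,-3.3,-0.4,0.0008,-0.0188,0.0048,1.36,-3.3,-0.4,0.0008,-0.0188,0.0048,1.36,-3.3,-0.4,0.0008,-0.0188,0.0048,1.36,-3.3,-0.4,0.0008,-0.0188,0.0048,1.36,-3.3,-0.4,0.0008,-0.0188,0.0048,1.36,-3.3,-0.5,0.0008,-0.0188,0.0048,0,0,-1.2,0,0,0,0,0,-1.2,0,0,0,0,0,0,0,0,0,0,0,0,0,0,0,0,0,0,0,0,0])

```text
time: 8.08
tcp_pos: [0.6252, -0.1696, 0.135]
tcp_rot: [0.68, 0.722, 0.097, 0.088]
wrist_force: [0.4, 0.2, -3.0]
opening: 0.126
gripper_force: 30.0
```

```bash
cat > look.py <<'E'
from h import *
import pickle,sys
def look(n):
    s=arm.sense(); W=toolT(s); Mv=np.load('M.npy'); D=deckT(DECK)
    ct=cal('wrist'); im=camera('wrist'); pickle.dump((ct,im,s),open(n+'.pkl','wb'))
    K=np.linalg.inv(D)@W@Mv
    print('t',s['time'],'keyhole in deck mm',(tf(K,[.006,0,0])*1000).round(1),'rot',R.from_matrix(K[:3,:3]).as_rotvec().round(4),'F deck',(D[:3,:3].T@s['wrist_force']).round(1))
    A=proj(ct,tf(W@Mv,[.006,0,0]))[0]; B=proj(ct,tf(D,[0,.02,.0115]))[0]; C=proj(ct,tf(W@Mv,[.006,0,.005]))[0]
    x0,y0=int(A[0])-50,int(A[1])-50
    crop=cv2.resize(im[y0:y0+90,x0:x0+120],None,fx=6,fy=6,interpolation=cv2.INTER_CUBIC)
    save(n,crop); print('crop origin',x0,y0,'pred hole bottom',(A-[x0,y0])*6,'top',(C-[x0,y0])*6,'pred stud top',(B-[x0,y0])*6)
look(sys.argv[1])
E
python3 look.py w4
```

```text
t 8.0833 keyhole in deck mm [[ 0.7 21.7 30.7]] rot [ 0.0034 -0.0002  0.0017] F deck [-0.4  0.2 -3. ]
crop origin 303 197 pred hole bottom [301.79405906 303.89800177] top [312.0461479  322.21185534] pred stud top [259.81207816 256.82241293]
```

View pics/w4.png

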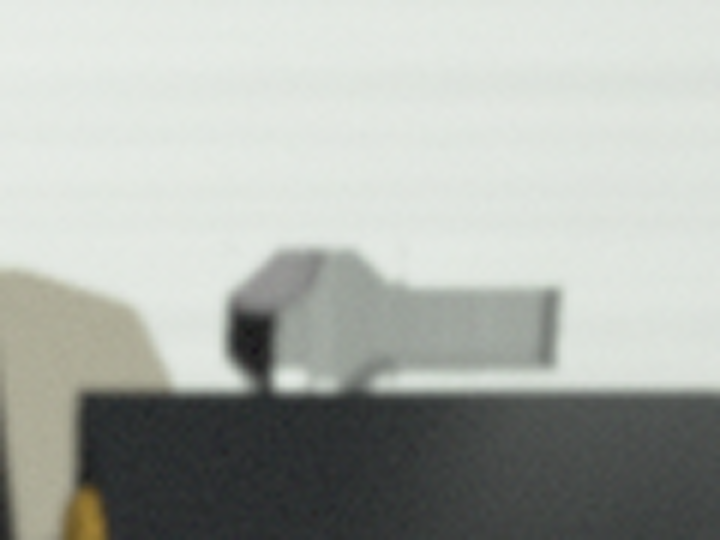

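The stud head's edge shows in the hole's upper left (col≈325, row≈308), which matches the predicted head position within about 1 mm. Next I correct by (−0.7, −1.7) mm and go down to 14 mm above the face.

Request:
move_arm(targets=[0.1,-0.04,-0.41,-0.0034,0,-0.0017,0.1,-0.04,-0.41,0,0,0,0.1,-0.04,-0.41,0,0,0,0.08,-0.03,-0.4,0,0,0,0,0,0,0,0,0,0,0,0,0,0,0,0,0,0,0,0,0])

```text
time: 8.72
tcp_pos: [0.6293, -0.172, 0.1193]
tcp_rot: [0.681, 0.721, 0.096, 0.09]
wrist_force: [-0.4, -0.1, -2.6]
opening: 0.129
gripper_force: 30.0
```

```bash
python3 look.py w5
```

```text
t 8.7167 keyhole in deck mm [[ 0.4 18.8 14.6]] rot [-0.0014 -0.0013 -0.0003] F deck [-1.  -0.  -2.4]
crop origin 303 197 pred hole bottom [301.78237689 303.86274541] top [312.03433946 322.17582676] pred stud top [292.13246444 282.21675827]
```

View pics/w5.png

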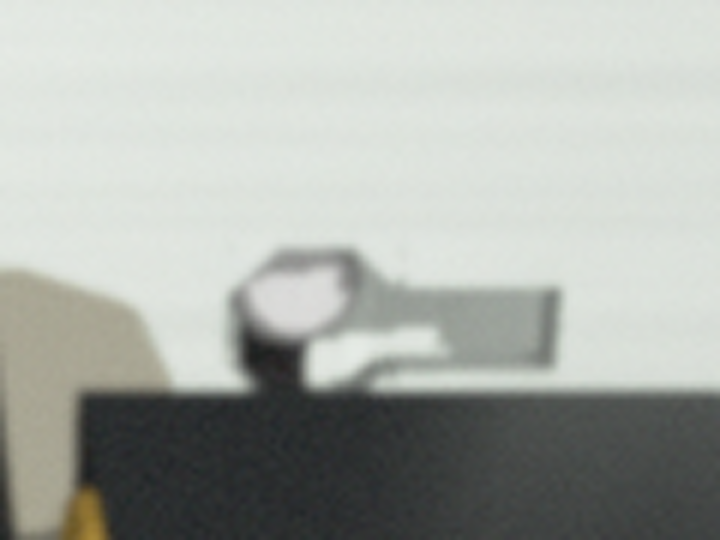

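The stud head top is now seen centred at about (298,291). Perfect alignment at this height would put it at (296,292), so the keyhole is over the stud within about 0.3 mm. Now I go down along the normal in small steps.

Request:
move_arm(targets=[0.039,0.003,-0.145,0,0,0,0.026,0.002,-0.097,0,0,0,0.026,0.002,-0.097,0,0,0,0.026,0.002,-0.097,0,0,0,0,0,0,0,0,0])

```text
time: 9.18
tcp_pos: [0.6304, -0.172, 0.1147]
tcp_rot: [0.681, 0.721, 0.096, 0.09]
wrist_force: [0.4, -0.5, -2.5]
opening: 0.128
gripper_force: 30.0
```

Request:
move_arm(targets=[0.026,0.002,-0.097,0,0,0,0.026,0.002,-0.097,0,0,0,0,0,0,0,0,0])

```text
time: 9.43
tcp_pos: [0.631, -0.1718, 0.1128]
tcp_rot: [0.681, 0.721, 0.096, 0.09]
wrist_force: [-0.2, -0.3, -2.5]
opening: 0.127
gripper_force: 30.0
```

```bash
sed 's/look(sys.argv\[1\])//' look.py > /dev/null
cat > st.py <<'E'
from h import *
s=arm.sense(); D=deckT(DECK); K=np.linalg.inv(D)@toolT(s)@np.load('M.npy')
print(s['time'],(tf(K,[.006,0,0])*1000).round(2),R.from_matrix(K[:3,:3]).as_rotvec().round(4),(D[:3,:3].T@s['wrist_force']).round(1),np.round(s['ft_torque'],2))
E
python3 st.py
```

```text
9.4333 [[ 0.38 18.94  7.92]] [-0.0013 -0.0013 -0.0001] [-0.8 -0.3 -2.4] [0.03 0.43 0.01]
```

No contact at 7.9 mm, so the head is inside the hole. I continue down.

Request:
move_arm(targets=[0.026,0.002,-0.097,0,0,0,0.026,0.002,-0.097,0,0,0,0.026,0.002,-0.097,0,0,0,0,0,0,0,0,0])

```text
time: 9.77
tcp_pos: [0.6318, -0.1718, 0.1099]
tcp_rot: [0.681, 0.721, 0.096, 0.09]
wrist_force: [0.3, 0.3, -2.3]
opening: 0.127
gripper_force: 30.0
```

Request:
move_arm(targets=[0.026,0.002,-0.097,0,0,0,0.026,0.002,-0.097,0,0,0,0.013,0.001,-0.048,0,0,0,0,0,0,0,0,0])

```text
time: 10.1
tcp_pos: [0.6323, -0.172, 0.1075]
tcp_rot: [0.681, 0.721, 0.096, 0.09]
wrist_force: [0.1, -0.6, -1.9]
opening: 0.128
gripper_force: 30.0
```

```bash
python3 st.py
```

```text
10.1 [[ 0.28 18.68  2.43]] [-0.0016 -0.0011 -0.0004] [-0.5 -0.6 -1.9] [-0.06  0.42 -0.02]
```

Still free at 2.4 mm. I use finer steps until contact.

Request:
move_arm(targets=[0.013,0.001,-0.048,0,0,0,0.013,0.001,-0.048,0,0,0,0,0,0,0,0,0])

```text
time: 10.35
tcp_pos: [0.6327, -0.1719, 0.1067]
tcp_rot: [0.681, 0.721, 0.096, 0.09]
wrist_force: [-0.2, 0.3, -1.8]
opening: 0.127
gripper_force: 30.0
```

Request:
move_arm(targets=[0.013,0.001,-0.048,0,0,0,0.008,0,-0.029,0,0,0,0,0,0,0,0,0])

```text
time: 10.6
tcp_pos: [0.6329, -0.1719, 0.106]
tcp_rot: [0.681, 0.721, 0.096, 0.09]
wrist_force: [0.4, 0.1, -1.4]
opening: 0.129
gripper_force: 30.0
```

Request:
move_arm(targets=[0.008,0,-0.029,0,0,0,0.008,0,-0.029,0,0,0,0,0,0,0,0,0])

```text
time: 10.85
tcp_pos: [0.6329, -0.1719, 0.1059]
tcp_rot: [0.681, 0.721, 0.096, 0.09]
wrist_force: [-3.9, -1.0, 6.3]
opening: 0.129
gripper_force: 30.0
```

```bash
python3 st.py
```

```text
10.85 [[ 0.46 18.71  0.76]] [-0.002  -0.0016 -0.0003] [-2.2 -0.8  7.1] [0.17 0.81 0.1 ]
```

Plate contacted the deck with about 9 N normal force at z≈0.8 mm, which is within calibration error. I ease off slightly and start sliding down the slope.

Request:
move_arm(targets=[-0.1,-0.007,-0.01,0,0,0,-0.096,-0.007,-0.026,0,0,0,-0.096,-0.007,-0.026,0,0,0,-0.096,-0.007,-0.026,0,0,0,0,0,0,0,0,0])

```text
time: 11.27
tcp_pos: [0.6301, -0.1721, 0.1052]
tcp_rot: [0.68, 0.721, 0.097, 0.09]
wrist_force: [0.5, -0.2, 6.1]
opening: 0.128
gripper_force: 30.0
```

```bash
python3 st.py
```

```text
11.2667 [[-2.48 18.71  0.91]] [-0.0017 -0.0035 -0.0002] [ 2.  -0.2  5.7] [ 0.08 -0.06  0.02]
```

Request:
move_arm(targets=[-0.096,-0.007,-0.025,0,0,0,-0.096,-0.007,-0.025,0,0,0,-0.096,-0.007,-0.025,0,0,0,-0.096,-0.007,-0.025,0,0,0,-0.096,-0.007,-0.025,0,0,0,-0.096,-0.007,-0.025,0,0,0,0,0,0,0,0,0])

```text
time: 11.85
tcp_pos: [0.6244, -0.1723, 0.1037]
tcp_rot: [0.68, 0.721, 0.097, 0.09]
wrist_force: [1.1, -0.4, 5.3]
opening: 0.126
gripper_force: 30.0
```

```bash
python3 st.py
```

```text
11.85 [[-8.38 18.92  0.9 ]] [-0.0015 -0.0036  0.0002] [ 2.4 -0.5  4.8] [ 0.18 -0.19  0.08]
```

Sliding freely with about 2.5 N of drag. I continue.

Request:
move_arm(targets=[-0.096,-0.007,-0.025,0,0,0,-0.096,-0.007,-0.025,0,0,0,-0.096,-0.007,-0.025,0,0,0,-0.096,-0.007,-0.025,0,0,0,-0.096,-0.007,-0.025,0,0,0,-0.096,-0.007,-0.025,0,0,0,-0.096,-0.007,-0.025,0,0,0,-0.096,-0.007,-0.025,0,0,0,0,0,0,0,0,0])

```text
time: 12.6
tcp_pos: [0.6165, -0.1728, 0.1016]
tcp_rot: [0.68, 0.721, 0.097, 0.09]
wrist_force: [0.4, 1.0, 5.5]
opening: 0.126
gripper_force: 30.0
```

Request:
move_arm(targets=[-0.096,-0.007,-0.025,0,0,0,-0.048,-0.003,-0.012,0,0,0,0,0,0,0,0,0])

```text
time: 12.85
tcp_pos: [0.6152, -0.1729, 0.1012]
tcp_rot: [0.68, 0.721, 0.097, 0.09]
wrist_force: [1.3, 0.2, 5.0]
opening: 0.128
gripper_force: 30.0
```

```bash
python3 st.py
```

```text
12.85 [[-17.94  19.01   0.85]] [-0.0013 -0.0033  0.0003] [2.6 0.1 4.5] [ 0.29 -0.24  0.13]
```

Now fine steps to feel for the end stop.

Request:
move_arm(targets=[-0.048,-0.003,-0.012,0,0,0,-0.048,-0.003,-0.012,0,0,0,-0.048,-0.003,-0.012,0,0,0,0,0,0,0,0,0])

```text
time: 13.18
tcp_pos: [0.6137, -0.173, 0.1008]
tcp_rot: [0.68, 0.721, 0.097, 0.09]
wrist_force: [1.5, 1.1, 5.0]
opening: 0.128
gripper_force: 30.0
```

Request:
move_arm(targets=[-0.048,-0.003,-0.012,0,0,0,-0.048,-0.003,-0.012,0,0,0,0,0,0,0,0,0])

```text
time: 13.43
tcp_pos: [0.6127, -0.173, 0.1005]
tcp_rot: [0.68, 0.721, 0.096, 0.09]
wrist_force: [1.8, 0.4, 5.7]
opening: 0.129
gripper_force: 30.0
```

```bash
python3 st.py
```

```text
13.4333 [[-20.49  19.01   0.84]] [-0.0013 -0.0031  0.0003] [3.2 0.2 5.1] [ 0.23 -0.23  0.08]
```

Request:
move_arm(targets=[-0.048,-0.003,-0.012,0,0,0,0,0,0,0,0,0])

```text
time: 13.6
tcp_pos: [0.6124, -0.173, 0.1005]
tcp_rot: [0.68, 0.721, 0.097, 0.09]
wrist_force: [2.7, -0.2, 5.6]
opening: 0.127
gripper_force: 30.0
```

Request:
move_arm(targets=[-0.048,-0.003,-0.012,0,0,0,0,0,0,0,0,0])

```text
time: 13.77
tcp_pos: [0.6123, -0.173, 0.1005]
tcp_rot: [0.68, 0.721, 0.097, 0.09]
wrist_force: [4.1, 0.4, 4.9]
opening: 0.127
gripper_force: 30.0
```

```bash
python3 st.py
```

```text
13.7667 [[-20.86  19.04   0.93]] [-0.0012 -0.0041  0.0003] [5.3 0.1 3.7] [ 0.32 -0.93  0.1 ]
```

Force is rising and motion has stalled, as expected at the stud. One more small push to confirm.

Request:
move_arm(targets=[-0.048,-0.003,-0.012,0,0,0,-0.03,-0.002,-0.008,0,0,0,0,0,0,0,0,0])

```text
time: 14.02
tcp_pos: [0.6122, -0.1731, 0.1004]
tcp_rot: [0.68, 0.721, 0.097, 0.091]
wrist_force: [6.3, 0.9, 4.6]
opening: 0.129
gripper_force: 30.0
```

```bash
python3 st.py; python3 look.py w6
```

```text
14.0167 [[-20.99  19.     0.97]] [-0.0011 -0.0052  0.0003] [7.3 0.5 2.8] [ 0.26 -1.26  0.05]
t 14.0167 keyhole in deck mm [[-21.  19.   1.]] rot [-0.0011 -0.0052  0.0003] F deck [7.3 0.5 2.8]
crop origin 303 197 pred hole bottom [301.75022988 303.86759516] top [312.00136209 322.18068609] pred stud top [546.85862356 331.4221623 ]
```

View pics/w6.png

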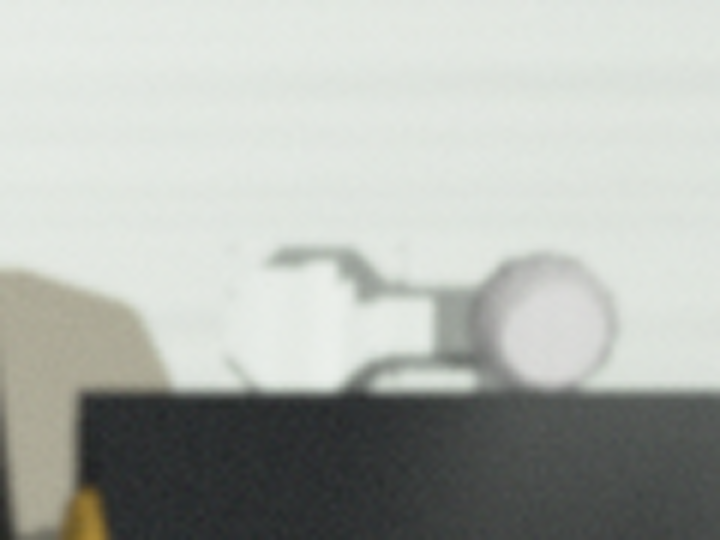

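The head sits over the end of the slot at (550,322). The slide was 21.4 mm and the force rose at the stop, so the stud is home. I relax the push a little, open, and retreat along the deck normal.

Request:
move_arm(targets=[0.048,0.003,0.02,0,0,0,0,0,0,0,0,0])

```text
time: 14.23
tcp_pos: [0.6122, -0.173, 0.1004]
tcp_rot: [0.68, 0.721, 0.097, 0.091]
wrist_force: [4.7, 1.3, 4.3]
opening: 0.126
gripper_force: 30.0
```

Request:
move_arm(targets=[0,0,0,0,0,0,0,0,0,0,0,0,0,0,0,0,0,0,0,0,0,0,0,0,0,0,0,0,0,0], grip=3.2)

```text
time: 14.65
tcp_pos: [0.6098, -0.1737, 0.0993]
tcp_rot: [0.681, 0.721, 0.095, 0.089]
wrist_force: [-0.1, -0.1, 0.2]
opening: 0.34
gripper_force: 0.0
```

```bash
python3 st.py
```

```text
14.65 [[-23.72  18.46   0.27]] [-0.0016  0.0002 -0.0007] [-0.  -0.1  0.2] [-0.04  0.21 -0.03]
```

Request:
move_arm(targets=[-0.26,-0.02,0.97,0,0,0,-0.52,-0.03,1.93,0,0,0,-0.52,-0.03,1.93,0,0,0,-0.52,-0.03,1.93,0,0,0,-0.8,-0.05,2.9,0,0,0,-0.8,-0.05,2.9,0,0,0,-0.8,-0.05,2.9,0,0,0,0,0,0,0,0,0,0,0,0,0,0,0])

```text
time: 15.4
tcp_pos: [0.5683, -0.1768, 0.2564]
tcp_rot: [0.681, 0.72, 0.096, 0.091]
wrist_force: [-1.7, -0.6, -0.1]
opening: 0.346
gripper_force: 0.0
```

Run:
```python
from h import *
s=arm.sense(); print(s['time'],s['wrist_force']); ct=cal('wrist'); im=camera('wrist'); save('w7',cv2.resize(im,(784,588),interpolation=cv2.INTER_CUBIC))
D=deckT(DECK)
print('expected stud',proj(ct,tf(D,[0,.019,.0115]))*1.4,'corners if locked at y19',(proj(ct,tf(D,np.array([[-87,59,5],[33,59,5],[33,-21,5],[-87,-21,5]])/1000))*1.4).round(0).tolist())
```

```text
15.4 [-1.6646008  -0.60802287 -0.08767594]
expected stud [[484.41977377 272.61911005]] corners if locked at y19 [[368.0, 219.0], [529.0, 218.0], [523.0, 320.0], [370.0, 322.0]]
```

View pics/w7.png

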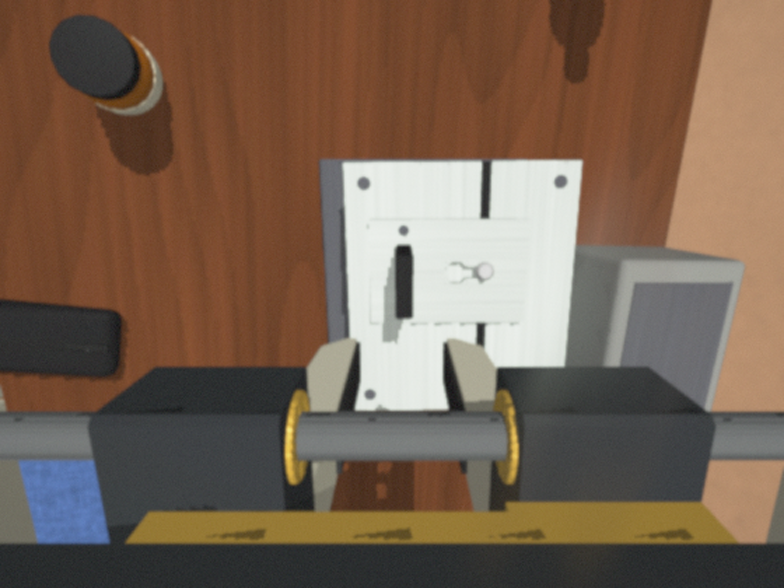

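The plate lies flat with corners at about (368,219) to (527,322), as predicted for locked. The stud head is at (484,271) at the slot end, and the robot is clear.

```bash
python3 -c "
from station import job; print(job.sign_off())"
```

```text
the job is handed in; nothing more can be done
None
```

The keyhole carrier lies flat on the deck with the stud home at the end of its slot, released and handed in at about 15.5 s; contact forces read between moves stayed around 10 N, the 30 N limit was not approached, and nothing else on the bench was touched.

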